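# Take the pressure of the analyser's air reservoir with a pencil gauge

### The arm

A 7-joint arm with a two-finger parallel gripper is mounted at the origin on the work surface. World frame = base frame: x ahead of the robot, y to its left, z up, the work surface at z = 0. Lengths are in m, angles in rad, forces in N, time in s.
With the tool pointing down it reaches from about 0.425 to 0.975 m from the base axis. Payload 16.7 kg.
Tool frame: the origin (TCP) lies midway between the tips of the shut fingers; the grasp point (between the pads) lies r.pinch_z behind it (r.pinch_z is the distance from the TCP to the grasp point, in m); z points along the fingers, y is the line along which they close (so a half turn about z gives the same grasp; the last joint's range is limited). The gripper opens to 85 mm and grips with 20 to 120 N. Pads are 22 mm wide; open, the fingers measure 114 mm over their backs; the gripper's body (76 mm by 85 mm) begins 54 mm behind the grasp point. The pads swing forward as they close: fully open they stand 13 mm farther back than shut.
Start: joints at [-1.294, 0.426, 0.074, 1.606, -0.034, 1.111, -0.067], TCP at [0.279, 0.614, 0.231] pointing down, gripper open.
Joint ranges: [-2.85, 2.85], [-0.5, 2.14], [-1.23, 1.37], [0.21, 2.46], [-1.02, 4.16], [0.16, 2.05], [-2.73, 2.73]. Speed limits (rad/s): [1.89, 1.89, 2.39, 2.39, 3.01, 3.01, 3.01].

### API

Orientations are given as a rotation vector (axis times angle).
In Python, from bench import telemetry, eyes, job, r gives the robot as it stands. The module is installed in compiled form; this text tells all that it offers.
- The arm moves only by the tool carry_out, never from a script. Its argument "commands" is a list of rows, each a list of 3 entries, a list of its own where there are three numbers: the closure, from 0 (fully open) to 1 (shut), then the shift along the tool's x, y, z in mm, then the turn about the tool's z in rad. A call has 1 to 8 rows; each row shifts and turns the commanded pose from where the row before left it, along the tool's axes as they then stand; what a row does not reach is not made up. A row lasts 1/12 s, in which the tool goes at most 41.7 mm and 7.16 degrees, less where a joint would pass 70% of its speed; a pose out of reach is approached as far as the arm can. A call with a gripper value outside its range is refused whole. The fingers move at their own pace and stop on an object; "newtons" is the grip in N (left out, the last holds). Time passes only in rows, so rows that do not move let the fingers close. It gives the time, the measured TCP pose, the force, the opening and the grip force at its end, in the units of the state.
- telemetry.read_state(): the state, without advancing time (a new reading comes with each control period).
- eyes.get_image(name): name is "side" or "top" or "wrist"; returns the picture (384x512x3 uint8, red, green, blue); there is no depth.
- eyes.get_calibration(name): a dict with "mtx" (3x3 intrinsics, pixels), "camera_from_world" (4x4, takes a point from world to camera coordinates). Camera axes: x right, y up, looking along -z (the intrinsics and any distortion apply to the point x, -y, -z); pixel columns grow to the right and rows downward; lengths in m; the calibration is good to about 2 mm. A picture is of the moment at which its call begins: read the wrist's pose just before it. get_calibration takes no time and is no camera call; for the wrist camera it gives the pose at the moment of the call.
- job.finish_job(): hands the job in; it is judged then, once.
The state is a dict: "t": time; "joint_pos": joint angles; "qd": joint speeds; "tau": joint torques, N m; "eef_pos": TCP position; "tool_rot": TCP orientation; "force": force on the tool from outside, world axes, zero at the start; "moment": the same for the moment, N m; "gripper_width": finger opening in m; "grip_force": force on a finger pad.
Only numpy, scipy, OpenCV 4.12 (cv2) and the standard library are available. Lean on these libraries where they do the work, as an engineer would, in place of code of your own. Each camera call takes 0.05 s, during which the arm holds its last target. There are 200 camera calls.

### The job

Check the air reservoir's pressure with the pencil gauge: take the gauge out of its blue stand, put its brass chuck over the brass valve stem on top of the reservoir and press straight down, firmly but never with more than 25 N, until the stem is fully home and the pressure has pushed the white rod out, and keep it there for a full second. Then set the gauge back upright in its stand with the rod left standing out at the reading. Do not disturb the tube rack, the reagent bottle or the slide box.

Things in the scene. Friction and masses are not known exactly. Their poses are not given: they have to be found in the camera images.
- gauge: Loose pencil gauge, 0.13 kg, 100 mm long, stands chuck down in the stand. Origin: centre of the chuck's mouth (lowest point); z up along the gauge. Brass bell chuck, outer radius 17 mm at the mouth, 10 mm from 8 mm up; inside a funnel, radius 14 to 7 mm over 8 mm, then a bore of radius 7 mm to a shoulder 18 mm above the mouth. Above it the barrel.
- gauge_grip (a point): On the gauge's axis, 85 mm above the chuck's mouth: best height to grip. The barrel is square aluminium, 24 x 24 mm, flats across its x and y axes, from 18 to 100 mm above the mouth.
- rod (a joint): How far the gauge's white rod is pushed out of the barrel's top, in m: 0 in, 0.030 at most. It stays where it is left (0.7 N friction). A full press reads 0.014 to 0.020 by the hidden pressure; a half press reads too little. Its red button (11 mm wide) tops out 105 mm above the mouth when in, 125 mm when out: leave room for it in the gripper, do not push it back.
- stand: Fixed blue stand, 80 x 80 x 28 mm. Origin: centre of its underside; z up. In its top is a round recess, 40 mm across and 22 mm deep (floor 6 mm above the origin), in which the gauge's chuck stands; with the gauge home the gauge's origin is 6 mm above the stand's.
- reservoir: Fixed squat white air reservoir with a blue band, radius 75 mm, 70 mm tall. Origin: centre of its underside; z up. The brass valve stem stands upright about the middle of its top.
- valve_nominal (a point): On the reservoir's axis, 112 mm above its underside: nominal tip of the brass stem. The true tip is up to 5 mm off along each of the reservoir's x and y, and up to 9 mm higher or lower (rigid there, upright), to be found by touch or sight. Stem 12 mm thick, bevelled tip with a 9 mm flat, 30 mm above a steel collar of 22 mm.
- seal (a joint): How far the brass stem has been pushed in against its spring, in m: 0 at rest, 0.006 at the hard stop. The spring takes 3 N to start and about 10 N at the stop, plus about 4 N for driving the rod out; beyond the stop the stem is hard. Pushing it in opens the valve: the pressure then pushes the rod out from about 0.003 on, 5 mm for each further mm.
- rack_orange: Loose bystander: white tube rack with orange caps, 60 x 140 x 93 mm. Origin: centre of its underside.
- reagent: Loose bystander: white bottle with red cap, radius 30 mm, 130 mm tall. Origin: centre of its underside.
- slide_box: Loose bystander: blue slide box, 90 x 100 x 35 mm. Origin: centre of its underside.
Not all that is in view belongs to the job. There is more than one size of the gauge; the job needs the smaller.

How it is judged:
By the outcome, as a careful person would: the job done as asked, in the order asked, and still so for the second after the job is handed in, with the robot touching nothing.
It also fails if it takes over 72 s, if anything falls off the work surface, if the arm or the gripper's body presses on something with over 40 N, if the wrist force passes 120 N, or if a joint passes its speed limit or range.

## Working session

There is one attempt and no reset: what is moved stays moved. The work goes in short steps, Python scripts to look and compute and a tool call to move; the robot and the scene stay as the last step left them, time stands still between calls to the robot, and variables do not carry over. Pictures are saved under pics/ and viewed, at most 12 in all, crops included, and the job is handed in when it is done.

Besides the shell and the picture viewer there is one more tool, called after ">>>" by a JSON object that holds its "method" and its "body", one argument or row to a line. carry_out: Moves the arm, as the interface text tells. Its arguments: {"type":"object","properties":{"commands":{"type":"array","items":{"type":"array"}},"newtons":{"type":"number"}},"required":["commands"]}

```bash
mkdir -p pics
python3 - <<'E'
from bench import telemetry, eyes, job, r
import cv2,numpy as np
s=telemetry.read_state();print(s, r.pinch_z)
ims=[]
for n in("side","top","wrist"):
    im=eyes.get_image(n);np.save(f"pics/{n}0.npy",im);ims.append(im[:,:,::-1])
    c=eyes.get_calibration(n);print(n,c["mtx"].round(1).tolist(),c["camera_from_world"].round(3).tolist(),[k for k in c])
z=np.zeros_like(ims[0])
for n,i in zip(("side","top","wrist"),ims): cv2.imwrite(f"pics/{n}0.png",cv2.resize(i,(768,576)))
E
```

```text
{'t': 0.0, 'joint_pos': array([-1.29348804,  0.42671247,  0.07383923,  1.6065966 , -0.03408975,
        1.11079717, -0.06709224]), 'qd': array([-0.00032645, -0.00276369, -0.00076605, -0.00093359,  0.00163861,
       -0.00122082,  0.00052717]), 'tau': array([-1.58660328e-04, -9.49819708e+01,  3.76109943e+00, -4.63516581e+01,
        1.93494803e-02,  1.02244053e-02, -1.14070506e-04]), 'eef_pos': array([0.27928423, 0.61407259, 0.23062787]), 'tool_rot': array([-6.65328230e-01, -3.07015659e+00,  1.95222822e-03]), 'force': array([-0.42864095, -0.36683935, -0.7009479 ]), 'moment': array([ 0.04100408,  0.01641618, -0.00487772]), 'grip_force': 0.0, 'gripper_width': 0.08529330820727947} 0.0187
side [[416.5, 0.0, 259.8], [0.0, 416.5, 194.6], [0.0, 0.0, 1.0]] [[0.961, -0.276, -0.005, -0.61], [0.216, 0.743, 0.634, -0.158], [-0.171, -0.61, 0.774, -1.192], [0.0, 0.0, 0.0, 1.0]] ['mtx', 'camera_from_world']
top [[359.0, 0.0, 253.6], [0.0, 359.0, 198.2], [0.0, 0.0, 1.0]] [[-0.041, -0.999, -0.002, 0.007], [0.97, -0.041, 0.239, -0.649], [-0.239, 0.008, 0.971, -0.855], [0.0, 0.0, 0.0, 1.0]] ['mtx', 'camera_from_world']
wrist [[267.5, 0.0, 253.6], [0.0, 267.5, 190.1], [0.0, 0.0, 1.0]] [[0.413, 0.911, -0.002, -0.675], [-0.876, 0.397, -0.275, 0.038], [-0.249, 0.115, 0.962, -0.38], [0.0, 0.0, 0.0, 1.0]] ['mtx', 'camera_from_world']
```

View pics/side0.png

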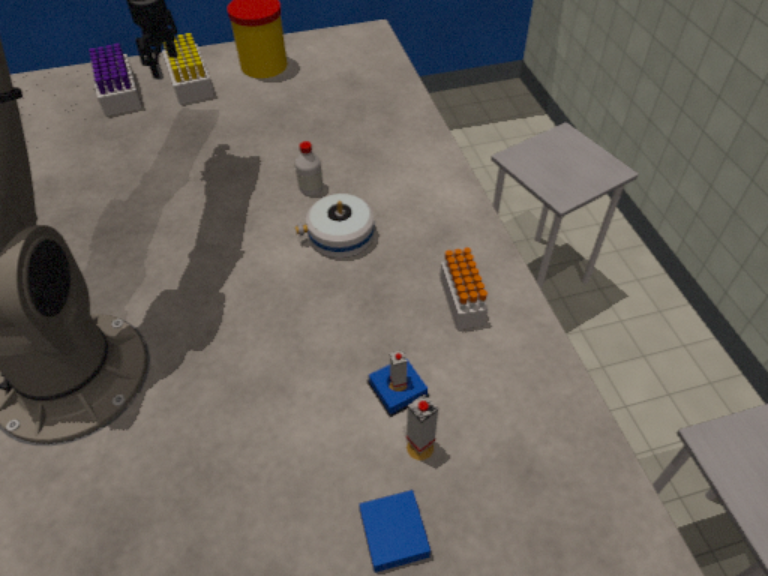

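View pics/top0.png

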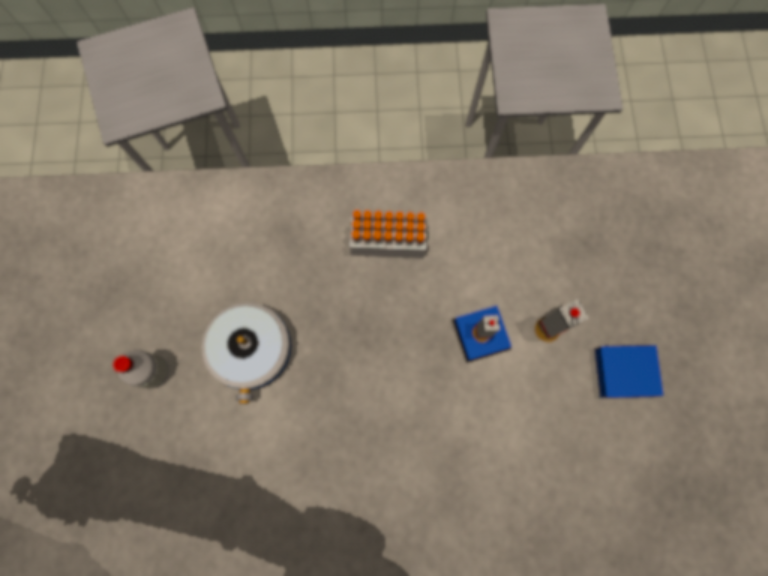

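The picture shows two gauges. A is in the blue stand, at side (398,370) and top (487,328) in the 768-wide view. B stands free and is larger, at side (421,430) and top (563,318). A fits the description, because it is smaller and stands in the blue stand. Other positions: reservoir at top (246,345), bottle at (130,366), rack at (388,232) and slide box at (630,371). I'll confirm A with a crop and measure.

```bash
cat > h.py <<'E'
import numpy as np,cv2
from bench import eyes,telemetry,r
def cal(n):
    c=eyes.get_calibration(n);return np.array(c["mtx"]),np.array(c["camera_from_world"])
def ray(c,p):
    K,T=c;d=np.linalg.inv(K)@[p[0],p[1],1];d=T[:3,:3].T@(d*[1,-1,-1]);o=-T[:3,:3].T@T[:3,3];return o,d/np.linalg.norm(d)
def plane(c,p,z):
    o,d=ray(c,p);return o+d*(z-o[2])/d[2]
def tri(obs):
    A=0;b=0;R=[ray(c,p) for c,p in obs]
    for o,d in R:
        P=np.eye(3)-np.outer(d,d);A=A+P;b=b+P@o
    x=np.linalg.solve(A,b);return x,[np.linalg.norm(np.cross(x-o,d))*1e3 for o,d in R]
def blobs(im,lo,hi,mn=5):
    h=cv2.cvtColor(im,cv2.COLOR_RGB2HSV);m=cv2.inRange(h,lo,hi)
    n,l,s,c=cv2.connectedComponentsWithStats(m)
    return [(c[i].round(1).tolist(),s[i].tolist()) for i in range(1,n) if s[i][4]>=mn],l
E
python3 - <<'E'
from h import *
ims={n:np.load(f"pics/{n}0.npy") for n in("side","top","wrist")}
for n in("side","top"):
    print(n,"red",blobs(ims[n],(0,180,120),(4,255,255))[0])
    print(n,"blue",blobs(ims[n],(105,150,60),(120,255,255),200)[0])
    print(n,"brass",blobs(ims[n],(10,120,60),(25,255,255),4)[0])
a=ims["side"][225:315,235:305,::-1];b=ims["top"][190:245,295:400,::-1]
A=cv2.resize(a,None,fx=4,fy=4,interpolation=3);B=cv2.resize(b,None,fx=4,fy=4,interpolation=3)
c=ims["top"][200:260,130:200,::-1];C=cv2.resize(c,None,fx=4,fy=4,interpolation=3)
o=np.zeros((500,780,3),np.uint8);o[:360,:280]=A;o[:220,300:720]=B;o[240:480,300:580]=C;cv2.imwrite("pics/crop1.png",o)
E
```

```text
side red [([168.3, 5.3], [152, 0, 34, 13, 353]), ([203.1, 96.3], [200, 94, 7, 5, 26]), ([265.1, 237.1], [264, 236, 3, 3, 8]), ([281.6, 270.0], [279, 268, 6, 5, 25])]
side blue [([41.5, 20.5], [0, 0, 94, 49, 3532]), ([134.5, 12.9], [110, 0, 46, 31, 1011]), ([285.9, 18.0], [187, 0, 168, 51, 5016]), ([264.6, 258.2], [246, 242, 39, 34, 565]), ([262.7, 353.5], [240, 327, 47, 54, 1750])]
side brass [([173.6, 32.4], [154, 11, 38, 41, 1099]), ([129.1, 41.5], [123, 24, 14, 29, 118]), ([121.2, 34.2], [120, 30, 4, 9, 13]), ([118.6, 38.4], [117, 36, 5, 5, 8]), ([120.2, 47.9], [114, 40, 12, 15, 79]), ([226.0, 137.8], [225, 134, 3, 8, 20]), ([197.7, 152.8], [197, 151, 2, 5, 6]), ([203.2, 151.9], [202, 150, 3, 5, 11]), ([310.1, 183.3], [297, 165, 28, 38, 643]), ([264.7, 257.9], [260, 255, 11, 5, 23]), ([279.5, 301.3], [271, 295, 18, 12, 111])]
top red [([382.8, 208.0], [381, 206, 5, 5, 23]), ([80.6, 242.3], [76, 238, 10, 10, 84])]
top blue [([319.8, 223.6], [304, 205, 36, 35, 563]), ([419.9, 247.1], [400, 231, 41, 34, 1252])]
top brass [([258.5, 150.3], [234, 140, 50, 22, 891]), ([361.9, 222.0], [357, 213, 15, 15, 89]), ([318.5, 223.5], [316, 219, 8, 8, 22]), ([159.9, 225.9], [157, 223, 7, 6, 33]), ([162.8, 260.1], [160, 259, 7, 3, 18]), ([162.3, 267.5], [160, 267, 6, 2, 11])]
```

View pics/crop1.png

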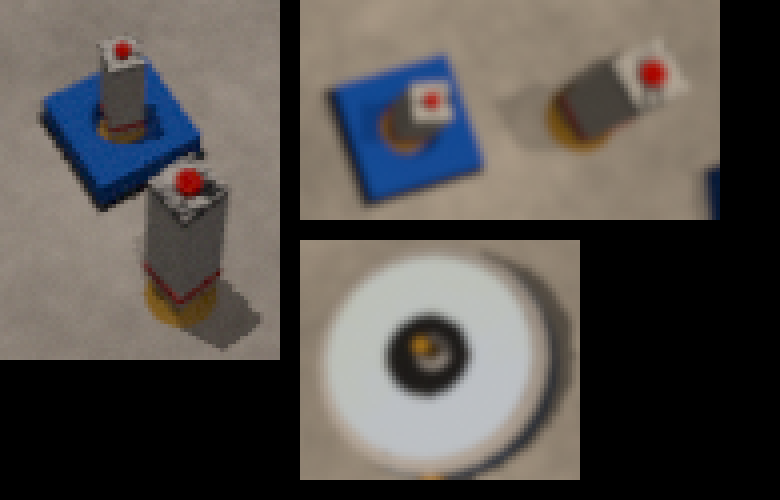

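The crop confirms A as the smaller gauge: it's in the stand, with its button at crop (431,101), while B is clearly bigger. Next I'll triangulate rough positions.

Run:
```python
from h import *
S,T=cal("side"),cal("top")
def p(n,a,b):
    x,e=tri([(S,a),(T,b)]);print(n,x.round(4),np.round(e,1))
p("btnA",(265.1,237.1),(327.4,214.9))
p("btnB",(281.6,270),(382.8,208))
p("stem",(226,134.8),(159.6,225.3))
p("bottlecap",(203.1,96.3),(80.6,242.3))
im=np.load("pics/top0.npy")
b,l=blobs(im,(105,150,60),(120,255,255),200)
m=(l==l[205+17,304+3]).astype(np.uint8)
c,_=cv2.findContours(m,0,1)
rr=cv2.boxPoints(cv2.minAreaRect(max(c,key=len)))
w=np.array([plane(T,q,.024)[:2] for q in rr]);print("stand",w.round(4),w.mean(0),np.linalg.norm(w-np.roll(w,1,0),axis=1))
# reservoir: white disc top
h=cv2.cvtColor(im,cv2.COLOR_RGB2HSV);b,l=blobs(im,(0,0,170),(179,40,255),300);print(b)
for q in ((159.6,225.3),): print("stemplane",plane(T,q,.112))
print("slide",plane(T,(419.9,247.1),.035),"rack",plane(T,(258.5,150.3),.093))
w=cal("wrist");s=telemetry.read_state()
o=-w[1][:3,:3].T@w[1][:3,3];print("cam",o,s["eef_pos"])
from scipy.spatial.transform import Rotation as R
print(R.from_rotvec(s["tool_rot"]).as_matrix().round(3), "camdir",ray(w,(253.6,190.1)))
```

```text
btnA [ 0.5915 -0.2016  0.108 ] [0.3 0.3]
btnB [ 0.5949 -0.3264  0.1481] [0.2 0.2]
stem [0.5839 0.2173 0.1001] [0. 0.]
bottlecap [0.5464 0.3981 0.1278] [0.8 0.8]
stand [[ 0.6169 -0.1525]
 [ 0.6382 -0.2328]
 [ 0.561  -0.2486]
 [ 0.5406 -0.1697]] [ 0.58915937 -0.20092373] [0.0781964  0.08306887 0.07871722 0.08151121]
[([161.5, 230.7], [136, 204, 52, 53, 1779])]
stemplane [0.58170678 0.2141575  0.112     ]
slide [ 0.50852985 -0.45288402  0.035     ] rack [ 0.77522927 -0.03840889  0.093     ]
cam [0.21693786 0.64310711 0.37401607] [0.27930574 0.61416088 0.23080494]
[[-0.91   0.414 -0.   ]
 [ 0.414  0.91  -0.001]
 [-0.    -0.001 -1.   ]] camdir (array([0.21693786, 0.64310711, 0.37401607]), array([ 0.24938096, -0.11505409, -0.96154651]))
```

>>> {"method": "carry_out", "body": {
  "commands": [
    [0,[-35,-19,0],0],
    [0,[-35,-19,0],0],
    [0,[-35,-19,0],0],
    [0,[-35,-19,0],0],
    [0,[-35,-19,0],0],
    [0,[-35,-19,0],0],
    [0,[-35,-19,0],0],
    [0,[-35,-19,0],0]
  ]
}}

```text
t: 0.82
eef_pos: [0.4722, 0.3583, 0.2313]
tool_rot: [-0.665, -3.07, 0.0]
force: [0.5, 1.0, -0.6]
gripper_width: 0.0857
grip_force: 0.0
```

>>> {"method": "carry_out", "body": {
  "commands": [
    [0,[-32,-17,0],0],
    [0,[-32,-17,0],0],
    [0,[-32,-17,0],0],
    [0,[-16,-8,0],0],
    [0,[0,0,0],0.12],
    [0,[0,0,0],0.12],
    [0,[0,0,0],0.12],
    [0,[0,0,0],0]
  ]
}}

```text
t: 1.48
eef_pos: [0.5488, 0.2599, 0.231]
tool_rot: [-1.214, -2.897, 0.001]
force: [0.2, 0.4, 0.1]
gripper_width: 0.0855
grip_force: 0.0
```

Run:
```python
from h import *
c=cal("wrist");im=eyes.get_image("wrist");np.savez("pics/w1.npz",im=im,K=c[0],T=c[1]);cv2.imwrite("pics/w1.png",cv2.resize(im[:,:,::-1],(768,576)))
print(telemetry.read_state()["eef_pos"])
print(blobs(im,(10,120,60),(25,255,255),15)[0])
```

```text
[0.54876948 0.26008497 0.23109955]
[([195.6, 155.0], [190, 150, 12, 11, 54]), ([206.4, 165.4], [200, 159, 14, 14, 99]), ([246.8, 226.6], [242, 218, 10, 18, 146])]
```

View pics/w1.png

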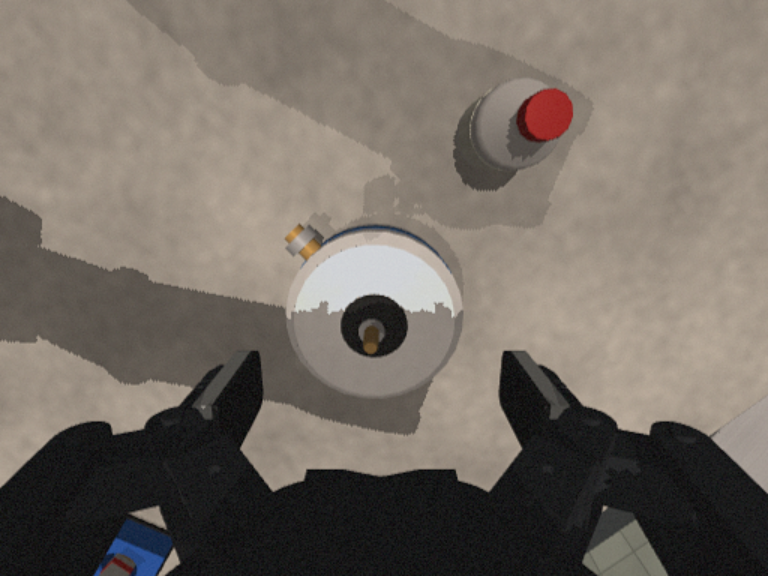

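The wrist view shows the stem tip at about (370,347) in the 768-wide view, the bottle at (540,120), and the reservoir rim centred near (375,310). I'll turn and move on to get a second view.

>>> {"method": "carry_out", "body": {
  "commands": [
    [0,[0,0,0],0.117],
    [0,[0,0,0],0.117],
    [0,[0,0,0],0.117],
    [0,[0,0,0],0.117],
    [0,[0,0,0],0.117],
    [0,[0,0,0],0.117],
    [0,[0,0,0],0.117],
    [0,[-20,0,0],0]
  ]
}}

```text
t: 2.2
eef_pos: [0.5475, 0.2438, 0.2308]
tool_rot: [-2.258, -2.183, -0.0]
force: [-2.2, -0.7, -0.2]
gripper_width: 0.0853
grip_force: 0.0
```

>>> {"method": "carry_out", "body": {
  "commands": [
    [0,[-30,7,0],0],
    [0,[-30,7,0],0],
    [0,[-30,7,0],0],
    [0,[-10,5,0],0],
    [0,[0,0,0],0],
    [0,[0,0,0],0]
  ]
}}

```text
t: 2.7
eef_pos: [0.5708, 0.1392, 0.2313]
tool_rot: [-2.257, -2.185, -0.0]
force: [0.0, 1.0, -0.3]
gripper_width: 0.0853
grip_force: 0.0
```

Run:
```python
from h import *
c=cal("wrist");im=eyes.get_image("wrist");np.savez("pics/w2.npz",im=im,K=c[0],T=c[1])
s=telemetry.read_state();print(s["eef_pos"],s["tool_rot"],s["joint_pos"])
print(blobs(im,(10,120,60),(25,255,255),15)[0])
b,l=blobs(im,(0,0,150),(179,60,255),300);print(b)
w=np.load("pics/w1.npz");a=w["im"][205:245,222:272,::-1]
b=blobs(im,(10,120,60),(25,255,255),15)[0]
x,y=[int(v) for v in (246,70)]
o=np.zeros((600,800,3),np.uint8)
o[:320,:400]=cv2.resize(a,(400,320),interpolation=0)
o[216:600,400:800]=cv2.resize(im[:,:,::-1],(400,384))[:384]
cv2.imwrite("pics/c2.png",o)
```

```text
[0.57049489 0.14014942 0.23117194] [-2.25635352e+00 -2.18533569e+00  7.24803760e-05] [-0.75619092  0.30724644  0.5028842   1.83002725 -0.16956582  1.04693482
 -0.21979989]
[([175.6, 103.0], [174, 97, 4, 14, 51]), ([190.7, 103.7], [188, 96, 7, 16, 88]), ([262.1, 106.2], [257, 101, 11, 11, 100]), ([427.5, 273.8], [404, 261, 51, 29, 923]), ([411.3, 346.4], [397, 337, 32, 18, 330])]
[([31.3, 8.8], [0, 0, 80, 23, 1034]), ([150.9, 7.0], [102, 0, 112, 20, 1448]), ([304.3, 137.4], [0, 0, 512, 312, 87976]), ([272.1, 296.0], [163, 261, 185, 67, 6080]), ([94.9, 363.7], [66, 338, 53, 46, 1442]), ([414.3, 369.5], [389, 350, 56, 34, 1305])]
```

View pics/c2.png

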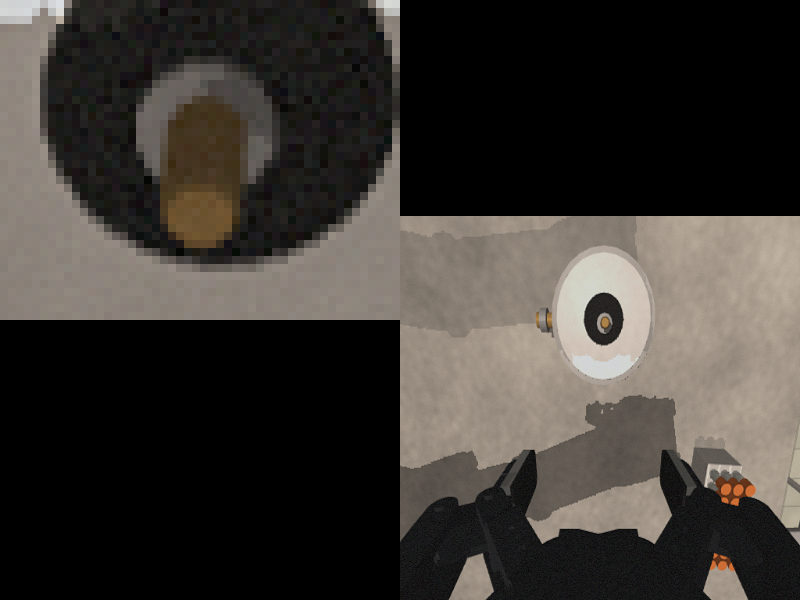

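View 1's enlarged crop puts the tip flat at about crop (200,216), which is pixel (246.5,231.5). In view 2 the tip is at (262,106).

Run:
```python
from h import *
a,b=[np.load(f"pics/w{i}.npz") for i in(1,2)]
A=(a["K"],a["T"]);B=(b["K"],b["T"])
print(tri([(A,(246.5,231.5)),(B,(262.1,106.2))]),tri([(A,(246.5,231.5)),(B,(262.1,106.2)),(cal("top"),(159.6,225.3)),(cal("side"),(226,135.2))]))
# check: red cap / collar
```

```text
(array([0.58238627, 0.21531075, 0.10482396]), [np.float64(0.0753978518109917), np.float64(0.07539785181074121)]) (array([0.58311945, 0.21523135, 0.10170301]), [np.float64(0.9307250665178985), np.float64(0.7077799361837691), np.float64(1.5911768989085833), np.float64(1.0949139171591744)])
```

>>> {"method": "carry_out", "body": {
  "commands": [
    [0,[-40,3,0],0],
    [0,[-40,3,0],0],
    [0,[-40,3,0],0],
    [0,[-40,3,0],0],
    [0,[-40,3,0],0],
    [0,[-40,3,0],0],
    [0,[-20,2,0],0],
    [0,[0,0,0],0]
  ]
}}

```text
t: 3.42
eef_pos: [0.5813, -0.1253, 0.2315]
tool_rot: [2.262, 2.179, -0.001]
force: [-1.0, -0.0, -0.4]
gripper_width: 0.0852
grip_force: 0.0
```

Run:
```python
from h import *
c=cal("wrist");im=eyes.get_image("wrist");np.savez("pics/w3.npz",im=im,K=c[0],T=c[1])
s=telemetry.read_state();print(s["eef_pos"],s["tool_rot"],s["joint_pos"])
print(blobs(im,(0,180,80),(5,255,255),15)[0],blobs(im,(105,150,60),(120,255,255),200)[0])
cv2.imwrite("pics/w3.png",cv2.resize(im[:,:,::-1],(768,576)))
```

```text
[ 0.58159384 -0.12252718  0.23122499] [ 2.26041162e+00  2.18143586e+00 -7.19695228e-04] [-0.37557168  0.33321191  0.59772782  1.81867427 -0.21272079  1.05417315
  0.26686268]
[([264.3, 251.3], [260, 247, 10, 9, 53]), ([259.9, 293.8], [254, 291, 13, 6, 20])] [([260.8, 216.8], [227, 186, 69, 68, 2218])]
```

View pics/w3.png

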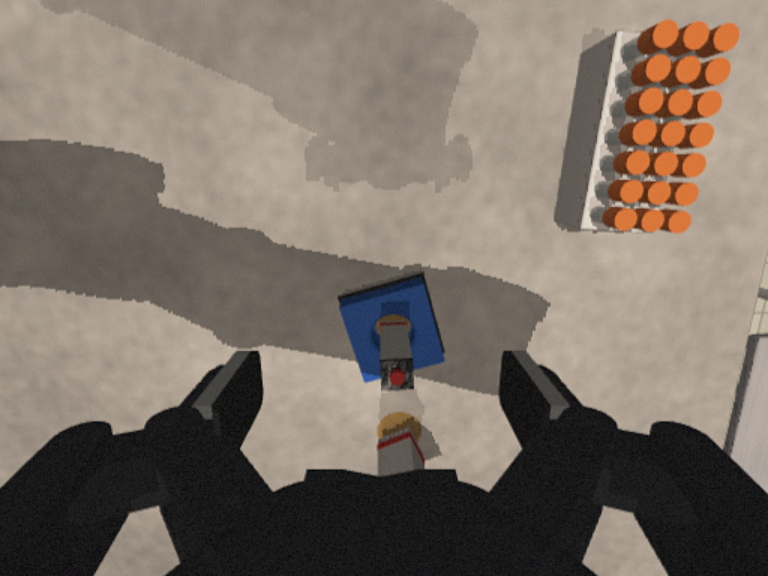

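The wrist view shows gauge A's button at (396,377) in the 768-wide view, with its square top nearly aligned with the tool. The stand is rotated about 12°. I'll get a second view from over the gauge.

>>> {"method": "carry_out", "body": {
  "commands": [
    [0,[-39,3,0],0],
    [0,[-39,3,0],0],
    [0,[0,0,0],0],
    [0,[0,0,0],0]
  ]
}}

```text
t: 3.8
eef_pos: [0.585, -0.1997, 0.231]
tool_rot: [-2.26, -2.182, 0.001]
force: [0.2, 1.0, -0.1]
gripper_width: 0.0852
grip_force: 0.0
```

Run:
```python
from h import *
from scipy.spatial.transform import Rotation as R
c=cal("wrist");im=eyes.get_image("wrist");np.savez("pics/w4.npz",im=im,K=c[0],T=c[1])
s=telemetry.read_state();print(s["eef_pos"],R.from_rotvec(s["tool_rot"]).as_matrix().round(3).tolist())
b=[q for q in blobs(im,(0,180,80),(5,255,255),15)[0]];print(b)
a=np.load("pics/w3.npz")
u=min(b,key=lambda q:abs(q[0][0]-264)+abs(q[0][1]-200))[0]
W3=(a["K"],a["T"])
print("btn",tri([(W3,(264.3,251.3)),(c,u)]),tri([(W3,(264.3,251.3)),(c,u),(cal("top"),(327.4,214.9)),(cal("side"),(265.1,237.1))]))
B=blobs(im,(105,150,60),(120,255,255),200);print(B[0])
x,y=map(int,u);print(u)
cr=im[y-30:y+30,x-40:x+40,::-1];cv2.imwrite("pics/c4.png",cv2.resize(cr,(800,600),interpolation=cv2.INTER_CUBIC))
# stand centre from blue hull in w3 & w4
for cc,i in((W3,a["im"]),(c,im)):
    m=cv2.inRange(cv2.cvtColor(i,cv2.COLOR_RGB2HSV),(105,150,110),(120,255,255))
    k=max(cv2.findContours(m,0,1)[0],key=cv2.contourArea)
    h=cv2.convexHull(k)[:,0];w=np.array([plane(cc,q,.028)[:2] for q in h],np.float32)
    print("stand",cv2.minAreaRect(w))
```

```text
[ 0.58526263 -0.198032    0.23090181] [[0.033, 0.999, -0.001], [0.999, -0.033, 0.001], [0.001, -0.001, -1.0]]
[([258.7, 186.5], [254, 182, 10, 10, 54]), ([265.7, 312.8], [260, 310, 13, 7, 56])]
btn (array([ 0.59121049, -0.20201931,  0.11054688]), [np.float64(0.1477121375759058), np.float64(0.14771213757595245)]) (array([ 0.59123998, -0.20214668,  0.10931127]), [np.float64(0.501803043800616), np.float64(0.26767113717187896), np.float64(0.9002471528842719), np.float64(0.3865210147467331)])
[([257.1, 165.7], [220, 133, 74, 73, 2607]), ([206.8, 305.9], [180, 293, 60, 35, 1330])]
[258.7, 186.5]
stand ((0.5684513449668884, -0.24564895033836365), (0.008031575009226799, 0.01726004108786583), 87.91867065429688)
stand ((0.5877757668495178, -0.19057396054267883), (0.07895546406507492, 0.05454838275909424), 14.193219184875488)
```

View pics/c4.png

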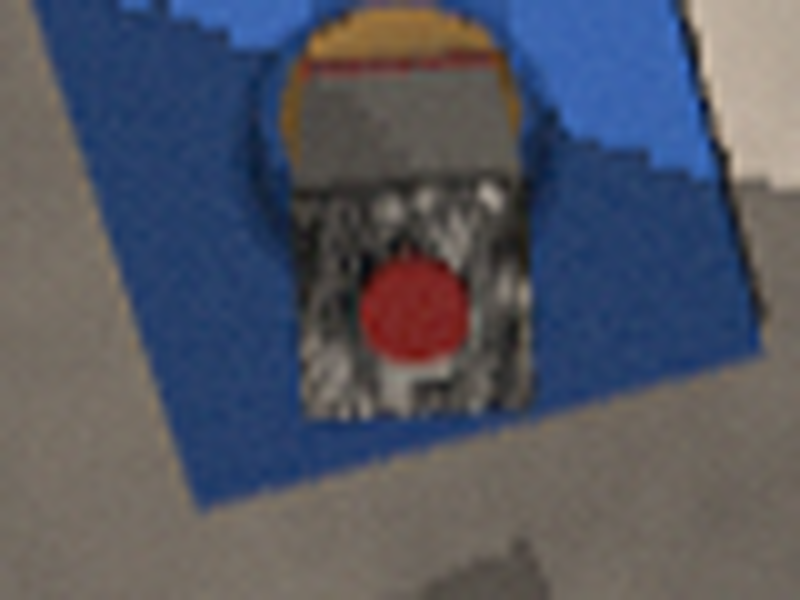

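The crop shows the square top at crop corners (293,192), (527,180), (535,410) and (307,418), about 2.5° off the tool. The button is at crop (414,308). I'll align and descend.

>>> {"method": "carry_out", "body": {
  "commands": [
    [0,[-4,6,0],-0.045],
    [0,[0,0,40],0],
    [0,[0,0,40],0],
    [0,[0,0,40],0],
    [0,[0,0,30],0],
    [0,[0,0,9],0],
    [0,[0,0,0],0],
    [0,[0,0,0],0]
  ]
}}

```text
t: 4.52
eef_pos: [0.5915, -0.2027, 0.0733]
tool_rot: [2.208, 2.234, 0.001]
force: [-0.8, -0.5, 0.3]
gripper_width: 0.0853
grip_force: 0.0
```

>>> {"method": "carry_out", "body": {
  "commands": [
    [0.5,[0,0,0],0],
    [0.6,[0,0,0],0],
    [0.7,[0,0,0],0],
    [0.8,[0,0,0],0],
    [0.9,[0,0,0],0],
    [0.9,[0,0,0],0],
    [0.9,[0,0,0],0],
    [0.9,[0,0,0],0]
  ],
  "newtons": 70
}}

```text
t: 5.18
eef_pos: [0.5911, -0.2039, 0.073]
tool_rot: [2.21, 2.232, 0.001]
force: [-0.6, 1.0, 7.3]
gripper_width: 0.0233
grip_force: 68.2
```

Run:
```python
from h import *
s=telemetry.read_state();print(s["eef_pos"],s["tool_rot"],s["force"],s["moment"],s["gripper_width"],s["grip_force"])
c=cal("wrist");im=eyes.get_image("wrist");cv2.imwrite("pics/w5.png",im[:,:,::-1])
```

```text
[ 0.59109302 -0.20385049  0.07301156] [2.21007307e+00 2.23171879e+00 1.13564722e-03] [-0.56802388  1.03178871  7.34843635] [0.19784224 0.16139269 0.01959235] 0.02326533934988691 68.18634867668152
```

>>> {"method": "carry_out", "body": {
  "commands": [
    [0.9,[0,0,-5],0],
    [0.9,[0,0,-20],0],
    [0.9,[0,0,-35],0],
    [0.9,[0,0,-35],0],
    [0.9,[0,0,-35],0],
    [0.9,[0,0,-20],0],
    [0.9,[0,0,0],0],
    [0.9,[0,0,0],0]
  ]
}}

```text
t: 5.9
eef_pos: [0.591, -0.2038, 0.2235]
tool_rot: [2.209, 2.231, 0.002]
force: [0.0, 0.2, -0.9]
gripper_width: 0.023
grip_force: 68.8
```

Run:
```python
from h import *
from scipy.spatial.transform import Rotation as R
s=telemetry.read_state();print(s["eef_pos"],R.from_rotvec(s["tool_rot"]).as_matrix().round(3).tolist(),s["force"],s["moment"],s["gripper_width"],s["grip_force"])
im=eyes.get_image("wrist");t=eyes.get_image("side")
o=np.zeros((576,784,3),np.uint8);o[:384,:512]=im[:,:,::-1]
o[:,512:]=cv2.resize(t[200:344,220:288,::-1],(272,576))
cv2.imwrite("pics/w6.png",o)
```

```text
[ 0.59101509 -0.20378112  0.2235282 ] [[-0.01, 1.0, 0.002], [1.0, 0.01, 0.0], [-0.0, 0.002, -1.0]] [ 0.00123237  0.2314187  -0.86874981] [ 0.04984524 -0.03411    -0.05511448] 0.022976330295344242 68.78110527992249
```

View pics/w6.png

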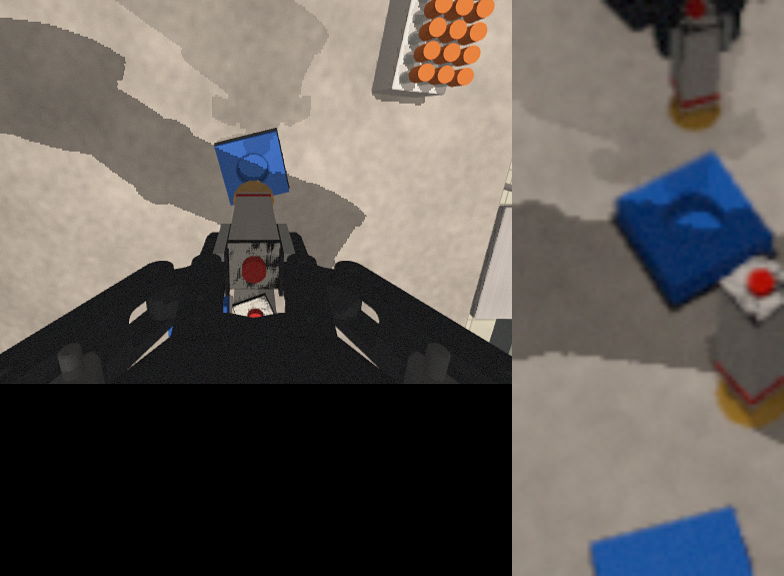

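The gauge is held upright and clear of the stand, with its button at (254,270) in the wrist view. The empty recess is at about (253,165). Next I'll measure the held axis against the TCP, and the empty recess.

Run:
```python
from h import *
c=cal("wrist");s=telemetry.read_state();im=eyes.get_image("wrist");np.savez("pics/w6.npz",im=im,K=c[0],T=c[1])
b=blobs(im,(0,170,60),(5,255,255),60)[0];print(b)
u=min(b,key=lambda q:abs(q[0][0]-254)+abs(q[0][1]-270))[0]
e=s["eef_pos"];p=plane(c,u,e[2]-.067+.105);print("axis-TCP",p-e)
h=cv2.cvtColor(im,cv2.COLOR_RGB2HSV);m=cv2.inRange(h,(105,120,60),(122,255,255))
m[:,:190]=0;m[:,310:]=0;m[206:]=0
k=cv2.convexHull(max(cv2.findContours(m,0,1)[0],key=cv2.contourArea))
q=cv2.approxPolyDP(k,4,True)[:,0];print(q.tolist())
print(np.array([plane(c,x,.028)[:2] for x in q]).round(4).tolist())
# top-view stand corners now unobstructed?
t=eyes.get_image("top");T=cal("top")
m=cv2.inRange(cv2.cvtColor(t,cv2.COLOR_RGB2HSV),(105,120,40),(122,255,255));m[:,345:]=0;m[:,:295]=0
k=max(cv2.findContours(m,0,1)[0],key=cv2.contourArea);w=np.array([plane(T,x,.028)[:2] for x in cv2.convexHull(k)[:,0]],np.float32);print(cv2.minAreaRect(w))
```

```text
[([253.7, 270.0], [242, 257, 24, 26, 417])]
axis-TCP [0.00114402 0.0023192  0.038     ]
[[276, 131], [289, 192], [232, 205], [216, 147]]
[[0.6179, -0.1541], [0.6376, -0.2322], [0.5626, -0.2511], [0.5434, -0.1745]]
((0.5866192579269409, -0.19375121593475342), (0.0792895182967186, 0.06744162738323212), 14.013510704040527)
```

>>> {"method": "carry_out", "body": {
  "commands": [
    [0.9,[20,0,0],0],
    [0.9,[38,-0.5,0],0],
    [0.9,[38,-0.5,0],0],
    [0.9,[38,-0.5,0],0],
    [0.9,[38,-0.5,0],0],
    [0.9,[38,-0.5,0],0],
    [0.9,[38,-0.5,0],0],
    [0.9,[38,-0.5,0],0]
  ]
}}

```text
t: 6.77
eef_pos: [0.5836, 0.084, 0.2215]
tool_rot: [-2.21, -2.232, 0.002]
force: [0.5, -0.8, -1.3]
gripper_width: 0.023
grip_force: 68.8
```

>>> {"method": "carry_out", "body": {
  "commands": [
    [0.9,[38,-0.5,0],0],
    [0.9,[38,-0.5,0],0],
    [0.9,[30,-0.5,0],0],
    [0.9,[18,-0.3,0],0],
    [0.9,[7,0,0],0],
    [0.9,[0,0,0],0],
    [0.9,[0,0,0],0],
    [0.9,[0,0,0],0]
  ]
}}

```text
t: 7.43
eef_pos: [0.5814, 0.2113, 0.222]
tool_rot: [2.212, 2.23, -0.001]
force: [-0.5, 0.0, -1.3]
gripper_width: 0.0229
grip_force: 68.8
```

Run:
```python
from h import *
from scipy.spatial.transform import Rotation as R
s=telemetry.read_state();print(s["eef_pos"],R.from_rotvec(s["tool_rot"]).as_matrix().round(3).tolist(),s["force"],s["moment"],s["joint_pos"].round(2))
c=cal("wrist");im=eyes.get_image("wrist")
b=blobs(im,(0,170,60),(5,255,255),60)[0];print(b)
for q in b: print("axis-TCP",plane(c,q[0],s["eef_pos"][2]+.038)-s["eef_pos"])
cv2.imwrite("pics/w7.png",cv2.resize(im[:,:,::-1],(768,576)))
```

```text
[0.58139507 0.21126309 0.2220159 ] [[-0.008, 1.0, -0.0], [1.0, 0.008, -0.001], [-0.001, -0.0, -1.0]] [-0.48170473  0.00308438 -1.25130594] [ 0.03450765  0.02275384 -0.00470395] [-0.83  0.37  0.49  1.77 -0.2   1.05 -0.26]
[([253.6, 270.1], [242, 257, 24, 26, 378])]
axis-TCP [0.00108598 0.00231233 0.038     ]
```

View pics/w7.png

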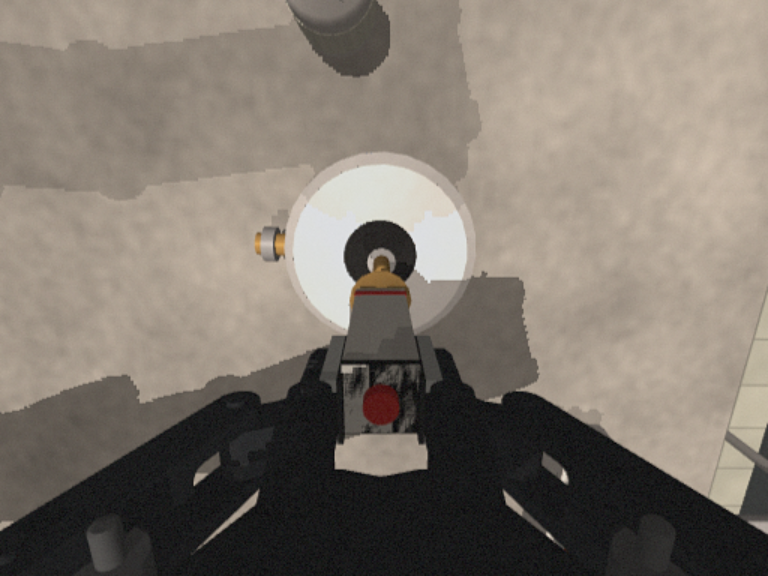

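The stem, at (381,262) in the 768-wide view, lines up with the chuck at (381,290) across the view. I'll shift 1.7 mm ahead and go down.

>>> {"method": "carry_out", "body": {
  "commands": [
    [0.9,[1.7,0,15],0],
    [0.9,[0,0,15],0],
    [0.9,[0,0,8],0],
    [0.9,[0,0,3],0],
    [0.9,[0,0,3],0],
    [0.9,[0,0,3],0],
    [0.9,[0,0,3],0],
    [0.9,[0,0,0],0]
  ]
}}

```text
t: 8.15
eef_pos: [0.5812, 0.2149, 0.1721]
tool_rot: [-2.21, -2.232, 0.0]
force: [-0.1, 0.3, -0.7]
gripper_width: 0.0233
grip_force: 68.8
```

>>> {"method": "carry_out", "body": {
  "commands": [
    [0.9,[0,0,2],0],
    [0.9,[0,0,2],0],
    [0.9,[0,0,2],0],
    [0.9,[0,0,2],0],
    [0.9,[0,0,0],0],
    [0.9,[0,0,0],0]
  ]
}}

```text
t: 8.65
eef_pos: [0.5811, 0.2149, 0.1642]
tool_rot: [-2.21, -2.232, 0.0]
force: [0.1, 0.3, -0.7]
gripper_width: 0.0233
grip_force: 68.8
```

>>> {"method": "carry_out", "body": {
  "commands": [
    [0.9,[-1.8,0,0],0],
    [0.9,[0,0,2],0],
    [0.9,[0,0,1],0],
    [0.9,[0,0,1],0],
    [0.9,[0,0,0],0],
    [0.9,[0,0,0],0]
  ]
}}

```text
t: 9.15
eef_pos: [0.5812, 0.2132, 0.1602]
tool_rot: [-2.21, -2.233, 0.0]
force: [0.6, -0.6, -1.3]
gripper_width: 0.0232
grip_force: 68.8
```

>>> {"method": "carry_out", "body": {
  "commands": [
    [0.9,[0,0,1],0],
    [0.9,[0,0,1],0],
    [0.9,[0,0,1],0],
    [0.9,[0,0,0],0],
    [0.9,[0,0,0],0]
  ]
}}

```text
t: 9.57
eef_pos: [0.5812, 0.2131, 0.1572]
tool_rot: [-2.21, -2.232, 0.0]
force: [0.7, 0.3, -0.4]
gripper_width: 0.0236
grip_force: 68.8
```

>>> {"method": "carry_out", "body": {
  "commands": [
    [0.9,[0,0,1],0],
    [0.9,[0,0,1],0],
    [0.9,[0,0,1],0],
    [0.9,[0,0,0],0],
    [0.9,[0,0,0],0]
  ]
}}

```text
t: 9.98
eef_pos: [0.5812, 0.2132, 0.1542]
tool_rot: [-2.21, -2.232, 0.0]
force: [0.6, 1.0, -1.8]
gripper_width: 0.0234
grip_force: 68.8
```

>>> {"method": "carry_out", "body": {
  "commands": [
    [0.9,[0,0,1],0],
    [0.9,[0,0,1],0],
    [0.9,[0,0,0],0],
    [0.9,[0,0,0],0]
  ]
}}

```text
t: 10.32
eef_pos: [0.5814, 0.2132, 0.1526]
tool_rot: [2.21, 2.232, 0.001]
force: [-1.8, -0.3, 5.5]
gripper_width: 0.0233
grip_force: 69.7
```

>>> {"method": "carry_out", "body": {
  "commands": [
    [0.9,[0,0,1],0],
    [0.9,[0,0,0],0],
    [0.9,[0,0,1],0],
    [0.9,[0,0,0],0],
    [0.9,[0,0,0],0]
  ]
}}

```text
t: 10.73
eef_pos: [0.5815, 0.2132, 0.1508]
tool_rot: [2.21, 2.232, 0.001]
force: [-1.9, 0.4, 6.4]
gripper_width: 0.0228
grip_force: 69.9
```

>>> {"method": "carry_out", "body": {
  "commands": [
    [0.9,[0,0,1],0],
    [0.9,[0,0,0],0],
    [0.9,[0,0,1],0],
    [0.9,[0,0,0],0],
    [0.9,[0,0,0],0]
  ]
}}

```text
t: 11.15
eef_pos: [0.5815, 0.2132, 0.1491]
tool_rot: [-2.21, -2.232, -0.001]
force: [-3.5, -0.1, 11.4]
gripper_width: 0.023
grip_force: 70.7
```

>>> {"method": "carry_out", "body": {
  "commands": [
    [0.9,[0,0,0.5],0],
    [0.9,[0,0,0],0],
    [0.9,[0,0,0.5],0],
    [0.9,[0,0,0],0],
    [0.9,[0,0,0],0]
  ]
}}

```text
t: 11.57
eef_pos: [0.5815, 0.2132, 0.1482]
tool_rot: [-2.21, -2.232, -0.001]
force: [-2.7, -1.5, 13.5]
gripper_width: 0.0231
grip_force: 70.8
```

>>> {"method": "carry_out", "body": {
  "commands": [
    [0.9,[0,0,0.5],0],
    [0.9,[0,0,0],0],
    [0.9,[0,0,0],0]
  ]
}}

```text
t: 11.82
eef_pos: [0.5815, 0.2133, 0.1477]
tool_rot: [-2.21, -2.232, -0.002]
force: [-3.8, -0.8, 14.3]
gripper_width: 0.0233
grip_force: 70.9
```

>>> {"method": "carry_out", "body": {
  "commands": [
    [0.9,[0,-0.2,0.4],0],
    [0.9,[0,0,0],0],
    [0.9,[0,0,0],0]
  ]
}}

```text
t: 12.07
eef_pos: [0.5815, 0.2132, 0.1475]
tool_rot: [2.21, 2.232, 0.002]
force: [-2.8, -1.1, 14.4]
gripper_width: 0.0231
grip_force: 70.9
```

>>> {"method": "carry_out", "body": {
  "commands": [
    [0.9,[0,0,0.3],0],
    [0.9,[0,0,0],0],
    [0.9,[0,0,0],0]
  ]
}}

```text
t: 12.32
eef_pos: [0.5815, 0.2132, 0.1472]
tool_rot: [2.21, 2.232, 0.002]
force: [-3.6, -0.9, 14.7]
gripper_width: 0.0232
grip_force: 70.9
```

Run:
```python
from h import *
s=telemetry.read_state();print(s["eef_pos"],s["force"])
c=cal("wrist");im=eyes.get_image("wrist")
b=blobs(im,(0,170,60),(5,255,255),60)[0];print(b)
```

```text
[0.58151305 0.2132209  0.14718952] [-3.58037133 -0.89407024 14.67119476]
[([253.7, 291.4], [241, 276, 27, 30, 501])]
```

>>> {"method": "carry_out", "body": {
  "commands": [
    [0.9,[0,-0.1,0.4],0],
    [0.9,[0,0,0],0],
    [0.9,[0,0,0],0]
  ]
}}

```text
t: 12.62
eef_pos: [0.5815, 0.2132, 0.147]
tool_rot: [2.211, 2.232, 0.002]
force: [-4.5, -1.1, 17.1]
gripper_width: 0.0232
grip_force: 71.5
```

>>> {"method": "carry_out", "body": {
  "commands": [
    [0.9,[0,0,0.3],0],
    [0.9,[0,0,0],0],
    [0.9,[0,0,0],0]
  ]
}}

```text
t: 12.87
eef_pos: [0.5816, 0.2132, 0.1469]
tool_rot: [2.211, 2.232, 0.003]
force: [-4.8, 0.1, 20.0]
gripper_width: 0.023
grip_force: 71.8
```

Run:
```python
from h import *
s=telemetry.read_state();print(s["eef_pos"],s["force"])
c=cal("wrist");im=eyes.get_image("wrist")
b=blobs(im,(0,170,60),(5,255,255),60)[0];print(b)
o,d=ray(c,b[0][0]);e=s["eef_pos"];y=e[1]+.0023
p=o+d*(y-o[1])/d[1];print("button z rel mouth, x off",p[2]-e[2]+.067,p[0]-e[0])
```

```text
[0.58156966 0.21324038 0.14688705] [-4.809051    0.13913433 20.00201776]
[([253.6, 293.2], [241, 277, 27, 31, 493])]
button z rel mouth, x off 0.12110891750466687 0.0010134260543670504
```

The force is climbing with no further travel, so the stem is at the hard stop. The rod is out about 16 mm. I'll hold here.

>>> {"method": "carry_out", "body": {
  "commands": [
    [0.9,[0,0,0],0],
    [0.9,[0,0,0],0],
    [0.9,[0,0,0],0],
    [0.9,[0,0,0],0],
    [0.9,[0,0,0],0],
    [0.9,[0,0,0],0],
    [0.9,[0,0,0],0],
    [0.9,[0,0,0],0]
  ]
}}

```text
t: 13.58
eef_pos: [0.5816, 0.2133, 0.1469]
tool_rot: [2.21, 2.232, 0.003]
force: [-3.8, -1.5, 20.5]
gripper_width: 0.0232
grip_force: 71.8
```

>>> {"method": "carry_out", "body": {
  "commands": [
    [0.9,[0,0,0],0],
    [0.9,[0,0,0],0],
    [0.9,[0,0,0],0],
    [0.9,[0,0,0],0],
    [0.9,[0,0,0],0],
    [0.9,[0,0,0],0],
    [0.9,[0,0,0],0],
    [0.9,[0,0,0],0]
  ]
}}

```text
t: 14.25
eef_pos: [0.5816, 0.2133, 0.1469]
tool_rot: [2.21, 2.232, 0.003]
force: [-5.0, -0.7, 20.5]
gripper_width: 0.0233
grip_force: 71.8
```

>>> {"method": "carry_out", "body": {
  "commands": [
    [0.9,[0,0,-2],0],
    [0.9,[0,0,-5],0],
    [0.9,[0,0,-8],0],
    [0.9,[0,0,-12],0],
    [0.9,[0,0,-20],0],
    [0.9,[0,0,-20],0],
    [0.9,[0,0,-10],0],
    [0.9,[0,0,0],0]
  ]
}}

```text
t: 14.92
eef_pos: [0.5819, 0.2133, 0.225]
tool_rot: [2.21, 2.232, 0.005]
force: [0.7, 0.9, -0.9]
gripper_width: 0.0228
grip_force: 68.9
```

Run:
```python
from h import *
from scipy.spatial.transform import Rotation as R
s=telemetry.read_state();print(s["eef_pos"],s["force"],R.from_rotvec(s["tool_rot"]).as_matrix().round(3).tolist())
c=cal("wrist");im=eyes.get_image("wrist")
b=blobs(im,(0,170,60),(5,255,255),60)[0];print(b)
o,d=ray(c,b[0][0]);e=s["eef_pos"];y=e[1]+.0023
p=o+d*(y-o[1])/d[1];print("button z rel mouth, x off",p[2]-e[2]+.067,p[0]-e[0])
cv2.imwrite("pics/w8.png",im[:,:,::-1])
```

```text
[0.58188138 0.21334838 0.22496325] [ 0.70142124  0.91203427 -0.89767538] [[-0.01, 1.0, 0.003], [1.0, 0.01, 0.002], [0.002, 0.003, -1.0]]
[([253.6, 292.5], [241, 277, 27, 31, 514])]
button z rel mouth, x off 0.12074183492371399 0.0009320512278516713
```

View pics/w8.png

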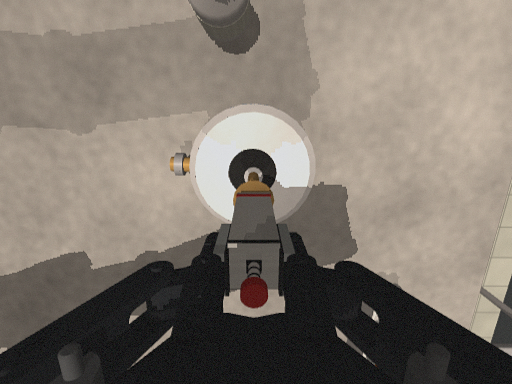

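The rod stands out at about 16 mm, with the button at (254,292). Now back to the stand.

>>> {"method": "carry_out", "body": {
  "commands": [
    [0.9,[-20,0,0],0],
    [0.9,[-38,0.4,0],0],
    [0.9,[-38,0.4,0],0],
    [0.9,[-38,0.4,0],0],
    [0.9,[-38,0.4,0],0],
    [0.9,[-38,0.4,0],0],
    [0.9,[-38,0.4,0],0],
    [0.9,[-38,0.4,0],0]
  ]
}}

```text
t: 15.63
eef_pos: [0.5856, -0.0745, 0.2212]
tool_rot: [-2.209, -2.232, 0.002]
force: [1.4, -0.4, -0.7]
gripper_width: 0.023
grip_force: 68.8
```

>>> {"method": "carry_out", "body": {
  "commands": [
    [0.9,[-38,0.4,0],0],
    [0.9,[-38,0.4,0],0],
    [0.9,[-30,0.4,0],0],
    [0.9,[-18,0.4,0],0],
    [0.9,[-7,0,0],0],
    [0.9,[0,0,0],0],
    [0.9,[0,0,0],0],
    [0.9,[0,0,0],0]
  ]
}}

```text
t: 16.3
eef_pos: [0.5895, -0.202, 0.2218]
tool_rot: [-2.208, -2.234, 0.0]
force: [-0.0, 0.7, -1.1]
gripper_width: 0.0229
grip_force: 68.8
```

Run:
```python
from h import *
from scipy.spatial.transform import Rotation as R
s=telemetry.read_state();e=s["eef_pos"];print(e,s["force"],R.from_rotvec(s["tool_rot"]).as_matrix().round(3).tolist())
```

```text
[ 0.58954691 -0.20203623  0.22181235] [-0.01200475  0.67157461 -1.12750043] [[-0.012, 1.0, -0.001], [1.0, 0.012, 0.001], [0.001, -0.001, -1.0]]
```

>>> {"method": "carry_out", "body": {
  "commands": [
    [0.9,[-0.5,0.8,15],0],
    [0.9,[0,0,30],0],
    [0.9,[0,0,35],0],
    [0.9,[0,0,25],0],
    [0.9,[0,0,15],0],
    [0.9,[0,0,0],0],
    [0.9,[0,0,0],0]
  ]
}}

```text
t: 16.88
eef_pos: [0.5903, -0.203, 0.1022]
tool_rot: [-2.208, -2.233, 0.001]
force: [-0.3, 0.9, -1.0]
gripper_width: 0.0231
grip_force: 68.8
```

Run:
```python
from h import *
s=telemetry.read_state();e=s["eef_pos"];print(e,s["force"])
```

```text
[ 0.59027163 -0.20301042  0.10219438] [-0.27739267  0.86921107 -0.96766748]
```

>>> {"method": "carry_out", "body": {
  "commands": [
    [0.9,[-1.2,-0.3,0],0],
    [0.9,[0,0,5],0],
    [0.9,[0,0,5],0],
    [0.9,[0,0,5],0],
    [0.9,[0,0,5],0],
    [0.9,[0,0,4],0],
    [0.9,[0,0,0],0],
    [0.9,[0,0,0],0]
  ]
}}

```text
t: 17.55
eef_pos: [0.5898, -0.2056, 0.0781]
tool_rot: [-2.21, -2.232, 0.001]
force: [0.1, -0.5, -0.5]
gripper_width: 0.0231
grip_force: 68.8
```

>>> {"method": "carry_out", "body": {
  "commands": [
    [0.9,[0,0,2],0],
    [0.9,[0,0,1],0],
    [0.9,[0,0,1],0],
    [0.9,[0,0,0],0],
    [0.9,[0,0,0],0]
  ]
}}

```text
t: 17.97
eef_pos: [0.59, -0.2055, 0.0744]
tool_rot: [2.21, 2.232, -0.0]
force: [-0.1, 0.4, -0.2]
gripper_width: 0.023
grip_force: 68.8
```

>>> {"method": "carry_out", "body": {
  "commands": [
    [0.9,[0,0,0.7],0],
    [0.9,[0,0,0.5],0],
    [0.9,[0,0,0],0],
    [0.9,[0,0,0],0]
  ]
}}

```text
t: 18.3
eef_pos: [0.59, -0.2055, 0.0733]
tool_rot: [2.21, 2.232, 0.0]
force: [-0.8, 0.4, -0.9]
gripper_width: 0.0227
grip_force: 68.9
```

>>> {"method": "carry_out", "body": {
  "commands": [
    [0.9,[0,0,0.4],0],
    [0.9,[0,0,0.3],0],
    [0.9,[0,0,0],0],
    [0.9,[0,0,0],0]
  ]
}}

```text
t: 18.63
eef_pos: [0.5901, -0.2056, 0.073]
tool_rot: [2.21, 2.232, 0.001]
force: [-2.0, 0.7, 8.0]
gripper_width: 0.0232
grip_force: 70.3
```

>>> {"method": "carry_out", "body": {
  "commands": [
    [0.9,[0,0,-0.3],0],
    [0.68,[0,0,0],0],
    [0.64,[0,0,0],0],
    [0.55,[0,0,0],0],
    [0.4,[0,0,0],0],
    [0.2,[0,0,0],0],
    [0,[0,0,0],0],
    [0,[0,0,0],0]
  ]
}}

```text
t: 19.3
eef_pos: [0.59, -0.2055, 0.0728]
tool_rot: [2.21, 2.233, -0.0]
force: [0.1, -0.1, 1.0]
gripper_width: 0.0839
grip_force: 0.0
```

>>> {"method": "carry_out", "body": {
  "commands": [
    [0,[0,0,0],0],
    [0,[0,0,0],0],
    [0,[0,0,-10],0],
    [0,[0,0,-30],0],
    [0,[0,0,-40],0],
    [0,[0,0,-40],0],
    [0,[0,0,-30],0],
    [0,[0,0,0],0]
  ]
}}

```text
t: 19.97
eef_pos: [0.5922, -0.207, 0.23]
tool_rot: [2.206, 2.227, 0.008]
force: [-0.0, -0.3, 0.1]
gripper_width: 0.0855
grip_force: 0.0
```

Run:
```python
from h import *
s=telemetry.read_state();print(s["eef_pos"],s["force"],s["gripper_width"])
im=eyes.get_image("wrist");c=cal("wrist");t=eyes.get_image("side")
b=blobs(im,(0,170,60),(5,255,255),20)[0];print(b)
bs=blobs(t,(0,170,100),(5,255,255),4)[0];print(bs)
u=min(b,key=lambda q:abs(q[0][0]-258)+abs(q[0][1]-190))[0];v=min(bs,key=lambda q:abs(q[0][0]-265)+abs(q[0][1]-231))[0]
print(u,v,tri([(c,u),(cal("side"),v)]))
o=np.zeros((576,784,3),np.uint8);o[:384,:512]=im[:,:,::-1]
o[:,512:]=cv2.resize(t[200:344,220:288,::-1],(272,576))
cv2.imwrite("pics/w9.png",o)
```

```text
[ 0.59222402 -0.20696675  0.22995971] [-0.02218799 -0.28906573  0.1072435 ] 0.08553624289941854
[([249.9, 185.8], [245, 180, 11, 12, 96]), ([253.3, 309.9], [246, 302, 16, 16, 194])]
[([179.8, 2.5], [171, 0, 15, 8, 73]), ([201.9, 96.4], [200, 94, 5, 5, 18]), ([265.0, 233.8], [264, 233, 3, 3, 4]), ([281.8, 270.2], [279, 268, 7, 6, 31])]
[249.9, 185.8] [265.0, 233.8] (array([ 0.59024903, -0.20271031,  0.12553786]), [np.float64(0.8234194519251448), np.float64(0.8234194519252848)])
```

View pics/w9.png

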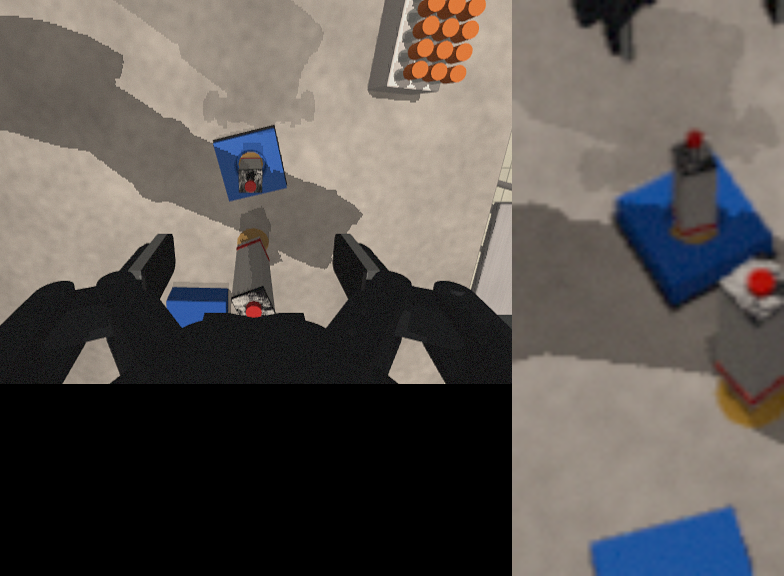

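The gauge stands upright in its stand with the rod out: its button is at wrist (250,186), about 0.126 m up, and the gripper is clear. Handing in.

```bash
python3 -c "
from bench import job
print(job.finish_job())"
```

```text
the job is handed in; nothing more can be done
None
```

I pressed the smaller gauge onto the valve to the hard stop at about 21 N, held it there for more than 1 s, set it back upright in its stand with the rod out about 16 mm, and handed the job in at about 20 s on the robot's clock.

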